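# Pull the anti-scale cassette from the steam station and hold it over the tub

### The job

Slide the orange lock on the steam ironing station back as far as it goes, off the grey anti-scale cassette. Then pinch the cassette's two green side catches together, lift the cassette out and carry it upright to the white tub; finish while holding it still, catches pinched, above the rim over the middle of the tub, touching neither tub nor station (do not put it down or let go). Leave the tub, the iron, the detergent bottle and the brush standing where they are.

Things in the scene. Friction and masses are not known exactly. Their poses are not given: they have to be found in the camera images.
- station: Steam ironing station base, white, blue foot, 300 (x) x 200 (y) x 110 mm high, fixed. Origin: centre of underside; +x from the dial end (cassette) to the dark iron rest; z up. Flat deck at z = 110 mm. Cassette well in the deck: 60 (x) x 69 (y) mm, 60 deep, centred at x = -50, y = 0 mm; the catches' teeth hook under 16 mm thick ledges at its +y and -y sides.
- lock (a joint): Orange lock slide on the deck, m. 0 = locked: its tongue reaches 12 mm over the cassette's +x end and blocks it. Slides along the station's +x by at most 0.030 (fully back); stays where left (friction about 2 N). Starts anywhere from 0 to 0.005.
- lock_grip (a point): Middle of the lock's upright orange fin, 22 mm above the deck; at joint 0 it is at x = 20, y = 0 mm of the station. The fin is 10 (station x) x 24 (station y) mm, its top 36 mm above the deck. The tongue, 22 mm wide in y, top 8 mm above the deck, runs 54 mm from here towards the station's -x. Axes as the station's.
- cassette: Grey anti-scale cassette, block 56 (x) x 65 (y) x 60 mm with a low rib on top, 0.2 to 0.3 kg. Origin: centre of its underside; z up; axes along the station's while it sits in the well, where its top is level with the deck (2 mm play all round). Must rise 60 mm to be clear of the deck.
- catch_left (a joint): Green catch on the cassette's +y side, m. 0 = sprung out, its tooth 5.5 mm under the ledge; grows as it is pressed towards the cassette's middle, up to 0.009. Free of the ledge above 0.006. Spring: 3 N to start, 7.5 N at the end. Springs back when let go.
- catch_right (a joint): The same on the cassette's -y side, pressed towards +y.
- catch_left_tab (a point): Middle of the outer face of the left catch's upright finger tab, 84 mm above the cassette's underside (24 mm above the deck), 27 mm from the middle plane at rest. The tab is 24 (x) x 6 (y) mm, its top 36 mm above the deck. Outer faces of the two tabs: 54 mm apart at rest, 36 mm fully pinched. Axes as the cassette's.
- catch_right_tab (a point): The same on the right (-y) catch.
- tub: Open white tub, 220 (x) x 160 (y) x 70 mm high, walls 5 mm, loose, 0.5 kg. Origin: centre of its underside; z up.
- iron: Blue iron lying flat on its steel soleplate, 230 x 100 x 125 mm high, loose. Origin: underside, near its middle.
- detergent: Pink detergent bottle, 80 mm diameter, 200 mm high, loose. Origin: centre of its underside.
- brush: Wooden scrubbing brush lying bristles down, 160 (y) x 50 (x) x 56 mm high, loose. Origin: centre of its underside.
There are look-alikes about, which are no part of the job. Of the things like the cassette, leave any that is purple or yellow; of the rest the smaller one is meant.

How it is judged (in metres and radians):
On the way, in this order (a step that is already met when the one before it is completed fails the run):
1. the lock is slid back off the cassette while the cassette still sits in its well (value of joint lock above 0.02 m and z of cassette in the frame of station below 0.056 m), for 0.1 s.
2. both catches are pinched while the cassette still sits in its well (value of joint each of catch_left, catch_right above 0.006 m and z of cassette in the frame of station below 0.056 m), for 0.1 s.
3. the cassette is lifted clear of the deck, catches pinched, upright (value of joint each of catch_left, catch_right above 0.006 m and z of cassette in the frame of station above 0.112 m and angle between cassette's own z axis and vertical below 0.35 rad), for 0.1 s.
At the end, for the whole second after the job is handed in: Cassette held still (under 30 mm/s) in the fingers, both catches in over 6 mm, tilt under 20 deg, underside 75 to 320 mm above the worktop, middle within 50 mm (horizontal) of the tub's middle, touching neither tub nor station; lock back over 20 mm; tub moved under 30 mm (value of joint each of catch_left, catch_right above 0.006 m and angle between cassette's own z axis and vertical below 0.35 rad and horizontal distance between cassette and tub below 0.05 m and height (world z) of cassette between 0.075 and 0.32 m and linear speed of cassette below 0.03 m/s and contact force between cassette and the fingers above 3 N and contact force between cassette and tub below 0.2 N and contact force between cassette and station below 0.2 N and value of joint lock above 0.02 m and distance of tub from where it was at the start of the episode below 0.03 m); the arm keeps its last pose, push and grip.
It fails at once if the tub is shifted by more than 30 mm (distance of tub from where it was at the start of the episode above 0.03 m).
It fails at once if the iron is shifted by more than 30 mm or tipped (distance of iron from where it was at the start of the episode above 0.03 m or angle between iron's own z axis and vertical above 0.5 rad).
It fails at once if the detergent bottle is shifted by more than 30 mm or tipped (distance of detergent from where it was at the start of the episode above 0.03 m or angle between detergent's own z axis and vertical above 0.5 rad).
It fails at once if the brush is shifted by more than 30 mm (distance of brush from where it was at the start of the episode above 0.03 m).
It also fails if it takes over 48 s, if anything falls off the work surface, if the arm or the gripper's body presses on something with over 40 N, if the wrist force passes 120 N, or if a joint passes its speed limit or range.

### The arm

A 6-joint arm with a two-finger parallel gripper is mounted at the origin on the work surface. World frame = base frame: x ahead of the robot, y to its left, z up, the work surface at z = 0. Lengths are in mm, angles in rad, forces in N, time in s.
With the tool pointing down it reaches from about 250 to 725 mm from the base axis. Payload 9.7 kg.
Tool frame: the origin (TCP) lies at the very end of the fingers, on their centre line; the grasp point (between the pads) lies bot.pinch_z behind it (bot.pinch_z is the distance from the TCP to the grasp point, in mm); z points along the fingers, y is the line along which they close (so a half turn about z gives the same grasp; the last joint's range is limited). The gripper opens to 85 mm and grips with 20 to 120 N. Pads are 22 mm wide; open, the fingers measure 114 mm over their backs; the gripper's body (76 mm by 85 mm) begins 54 mm behind the grasp point. The pads swing forward as they close: fully open they stand 13 mm farther back than shut.
Start: joints at [1.183, 0.087, 0.176, 1.66, 0, 1.571], TCP at [207.981, 509.157, 201.284] pointing down, gripper open.
Joint ranges: [-3.13, 3.13], [-0.85, 1.81], [-1.15, 1.24], [-2.2, 2.28], [-1.44, 1.52], [-3.14, 3.14]. Speed limits (rad/s): [2.22, 2.22, 2.57, 3.14, 3.14, 3.14].

### API

Orientations are given as a unit quaternion [w, x, y, z].
In Python, from plant import bot gives the robot as it stands.
- The arm moves only by the tool drive_tool, never from a script. Its argument "series" is a list of rows, each a list of 3 entries, a list of its own where there are three numbers: the shift along the tool's x, y, z in fractions of the full range, 1 being 60 cm, then the turn, a rotation vector about the tool's x, y, z in shares of pi rad (1.0 is pi rad), then the opening, from 0 (shut) to 1 (fully open). In form: [[[x, y, z], [ax, ay, az], claw], ...]. A call has 1 to 5 rows; each row is the pose to reach, as a shift and turn from the pose commanded when the call began, along the tool's axes at that moment; what a row does not reach only later rows make up. A row lasts 1/12 s, in which the tool goes at most 41.7 mm and 7.16 degrees, less where a joint would pass 70% of its speed; a pose out of reach is approached as far as the arm can. No shift or turn number may pass 1 either way. A call with a gripper value outside its range is refused whole. The fingers move at their own pace and stop on an object; the grip force is fixed at half the most. Time passes only in rows, so rows that repeat a pose let the fingers close. It gives the time, the measured TCP pose, the force, the opening and the grip force at its end, in the units of the state.
- bot.get_state(): the state, without advancing time (a new reading comes with each control period).
- bot.snapshot(name): name is "scene" or "top" or "wrist"; returns the picture (480x640x3 uint8, blue, green, red); there is no depth.
- bot.get_calibration(name): a dict with "intrinsics" (3x3 intrinsics, pixels), "extrinsics" (4x4, takes a point from world to camera coordinates); the wrist camera has in their place "T_tool_cam" (4x4, takes a point from camera to tool coordinates, whose origin is the TCP and whose axes are the flange's). Camera axes: x right, y down, z forward; pixel columns grow to the right and rows downward; lengths in mm; the calibration is good to about 2 mm. A picture is of the moment at which its call begins: read the wrist's pose just before it. get_calibration takes no time and is no camera call.
- bot.sign_off(): hands the job in; it is judged then, once.
Trained networks look in the newest picture that a camera, given by its name, has taken for a name from the list of things; names that differ only in an ending like _2 or _b are one class to them, and where a whole thing is asked for, a point or a joint stands for the part that bears it (a point fixed in the world has none). Each returns a list of dicts, best first, with "score" (0 to 1); they miss things now and then, are a little off and sometimes report something else, mostly with a low value. They report only what shows in the picture. A call takes as long as a camera call. They do not tell look-alikes from the thing itself.
- bot.trace(name, camera): "pixels" (480x640 bool, what is visible of it) and "extent" ([centre column, centre row, width, height] in pixels, round what is visible of it).
The state is a dict: "time": time; "joints": joint angles; "qd": joint speeds; "joint_efforts": joint torques, N m; "ee_pos": TCP position; "tool_rot": TCP orientation; "force": force on the tool from outside, world axes, zero at the start; "ft_torque": the same for the moment, N m; "grip_width": finger opening in mm; "grip_force": force on a finger pad.
Only numpy, scipy, OpenCV 4.12 (cv2) and the standard library are available. Lean on these libraries where they do the work, as an engineer would, in place of code of your own. Each camera call takes 0.05 s, during which the arm holds its last target. There are 200 camera calls.

## Working session

There is one attempt and no reset: what is moved stays moved. The work goes in short steps, Python scripts to look and compute and a tool call to move; the robot and the scene stay as the last step left them, time stands still between calls to the robot, and variables do not carry over. Pictures are saved under pics/ and viewed, at most 10 in all, crops included, and the job is handed in when it is done.

Besides the shell and the picture viewer there is one more tool, called after ">>>" by a JSON object that holds its "method" and its "body", one argument or row to a line. drive_tool: Moves the arm, as the interface text tells. Its arguments: {"type":"object","properties":{"series":{"type":"array","items":{"type":"array"}}},"required":["series"]}

```bash
mkdir -p pics; python3 - <<'E'
from plant import bot
import cv2,numpy as np
s=bot.get_state();print(s['time'],s['ee_pos'],s['tool_rot'],s['joints'],bot.pinch_z,s['grip_width'])
for c in ['scene','top']:
    im=bot.snapshot(c);cv2.imwrite(f'pics/{c}0.png',im)
    K=bot.get_calibration(c);print(c,np.round(K['intrinsics'],1).tolist(),np.round(K['extrinsics'],3).tolist())
print(np.round(bot.get_calibration('wrist')['T_tool_cam'],3).tolist())
for n in ['station','lock','cassette','catch_left','tub','iron','detergent','brush']:
    print(n,[(round(d['score'],2),np.round(d['extent']).tolist()) for d in bot.trace(n,'top')])
E
```

```text
0.0 [207.87118484 508.91312188 200.58967559] [-1.43440634e-04  1.92677900e-01  9.81261837e-01 -6.42720003e-04] [1.18299792e+00 8.74459981e-02 1.75131874e-01 1.65979883e+00
 3.38068390e-05 1.57077890e+00] 18.700000000000003 85.28712890003203
scene [[614.7, 0.0, 326.2], [0.0, 614.7, 237.7], [0.0, 0.0, 1.0]] [[-0.902, 0.431, 0.012, 492.474], [0.362, 0.773, -0.521, -122.592], [-0.234, -0.466, -0.853, 1616.791], [0.0, 0.0, 0.0, 1.0]]
top [[526.3, 0.0, 315.1], [0.0, 526.3, 237.2], [0.0, 0.0, 1.0]] [[-0.006, -1.0, -0.015, 10.161], [-0.993, 0.008, -0.118, 552.631], [0.118, 0.015, -0.993, 1578.073], [0.0, 0.0, 0.0, 1.0]]
[[0.0, -0.964, -0.265, 66.346], [1.0, 0.0, -0.001, -0.299], [0.001, -0.265, 0.964, -172.279], [0.0, 0.0, 0.0, 1.0]]
station [(0.69, [253.0, 240.0, 71.0, 110.0]), (0.37, [392.0, 242.0, 66.0, 84.0])]
lock [(0.48, [251.0, 235.0, 8.0, 23.0])]
cassette [(0.94, [319.0, 283.0, 27.0, 25.0]), (0.83, [253.0, 253.0, 20.0, 17.0]), (0.82, [238.0, 324.0, 42.0, 36.0]), (0.79, [238.0, 168.0, 30.0, 23.0])]
catch_left [(0.45, [321.0, 274.0, 7.0, 5.0]), (0.4, [229.0, 166.0, 5.0, 16.0])]
tub [(0.86, [392.0, 242.0, 64.0, 80.0])]
iron [(0.75, [162.0, 262.0, 38.0, 80.0])]
detergent [(0.91, [480.0, 253.0, 40.0, 30.0])]
brush [(0.59, [313.0, 170.0, 47.0, 22.0])]
```

View pics/top0.png

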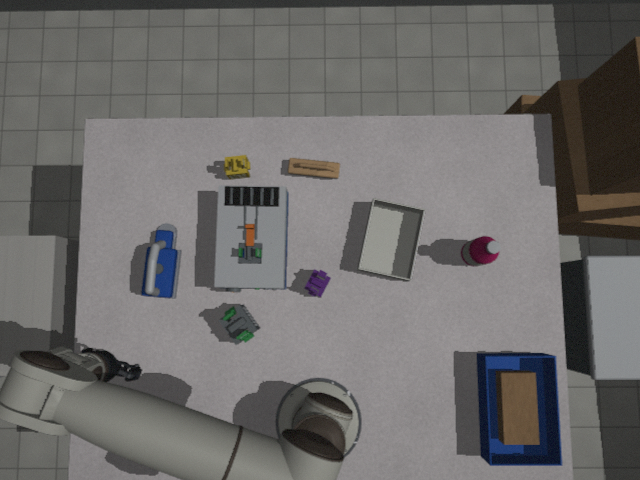

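View pics/scene0.png

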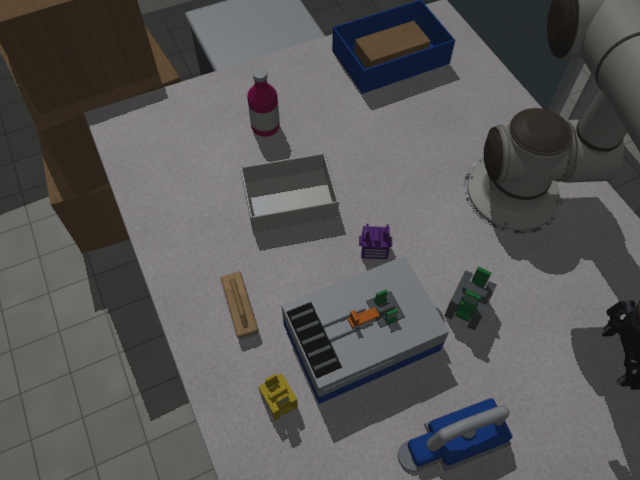

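The top view shows the station at (252,240) with its iron rest upward, the orange lock at (250,235), the seated cassette at (250,253) and the tub at (391,240). The larger grey look-alike lies at (240,323); the purple and yellow ones stand apart.

```bash
cat > h.py <<'E'
from plant import bot
import cv2,numpy as np
from scipy.spatial.transform import Rotation as R
def cam(c,s=None):
    k=bot.get_calibration(c)
    if c!='wrist':
        return k['intrinsics'],np.linalg.inv(k['extrinsics'])
    s=s or bot.get_state();T=np.eye(4);q=s['tool_rot'];T[:3,:3]=R.from_quat([q[1],q[2],q[3],q[0]]).as_matrix();T[:3,3]=s['ee_pos']
    return k['intrinsics'],T@k['T_tool_cam']
def back(uv,z,K,T):
    uv=np.atleast_2d(np.asarray(uv,float))
    d=np.c_[uv,np.ones(len(uv))]@np.linalg.inv(K).T@T[:3,:3].T
    o=T[:3,3];return o+d*((z-o[2])/d[:,2])[:,None]
def proj(P,K,T):
    p=(np.atleast_2d(P)-T[:3,3])@T[:3,:3]@K.T
    return p[:,:2]/p[:,2:]
def delta(target,s=None):
    s=s or bot.get_state();q=s['tool_rot'];M=R.from_quat([q[1],q[2],q[3],q[0]]).as_matrix()
    return M.T@(np.array(target)-s['ee_pos'])/10, M
E
python3 - <<'E'
from h import *
K,T=cam('top')
im=bot.snapshot('top')
def rect(m,z):
    p=np.argwhere(m)[:,::-1]; w=back(p,z,K,T)[:,:2].astype(np.float32); return cv2.minAreaRect(w)
for n,z in [('station',110),('tub',70),('iron',60),('detergent',100),('brush',56),('lock',130),('cassette',120)]:
    for d in bot.trace(n,'top')[:4]: print(n,round(d['score'],2),rect(d['pixels'],z))
E
```

```text
station 0.86 ((543.3098754882812, 189.7805633544922), (207.89183044433594, 311.0314636230469), 88.52774047851562)
tub 0.91 ((539.3545532226562, -220.41693115234375), (167.14260864257812, 228.17056274414062), 77.14166259765625)
iron 0.82 ((485.373291015625, 464.17041015625), (109.47964477539062, 224.30543518066406), 85.11735534667969)
detergent 0.56 ((499.8080749511719, -476.29034423828125), (80.72329711914062, 116.77824401855469), 10.865519523620605)
detergent 0.47 ((554.4771118164062, 196.3640899658203), (62.38351058959961, 23.608762741088867), 0.41619986295700073)
brush 0.9 ((763.77490234375, 7.591033935546875), (154.05462646484375, 55.778377532958984), 83.54296875)
lock 0.58 ((550.985595703125, 190.9713897705078), (62.78950881958008, 28.03363037109375), 5.254729747772217)
cassette 0.81 ((408.9941101074219, -1.2790565490722656), (55.023738861083984, 75.37507629394531), 63.06133270263672)
cassette 0.79 ((498.13348388671875, 194.48155212402344), (67.17079162597656, 57.98789596557617), 89.57144927978516)
cassette 0.74 ((296.2209777832031, 220.8723602294922), (107.2568130493164, 89.48577117919922), 33.15107345581055)
cassette 0.74 ((751.5340576171875, 233.36024475097656), (68.08148956298828, 77.55736541748047), 4.711791515350342)
```

Careful with the scale: shifts go in shares of 60 cm and turns go in shares of pi rad. That gives: -41.7 cm / 60 = -0.695, -17.4 cm / 60 = -0.29, -0.39 rad / 3.1416 = -0.1241.

>>> {"method": "drive_tool", "body": {
  "series": [
    [[-0.695,-0.29,-0.0833],[0,0,-0.1241],1],
    [[-0.695,-0.29,-0.0833],[0,0,-0.1241],1],
    [[-0.695,-0.29,-0.0833],[0,0,-0.1241],1],
    [[-0.695,-0.29,-0.0833],[0,0,-0.1241],1],
    [[-0.695,-0.29,-0.0833],[0,0,-0.1241],1]
  ]
}}

```text
time: 1.32
ee_pos: [348.6, 369.0, 223.4]
tool_rot: [0.0, -0.003, 1.0, 0.0]
force: [1.3, 1.5, 0.4]
grip_width: 85.2
grip_force: 0.0
```

```bash
python3 - <<'E'
from h import *
d,M=delta([510,190,250]);print(d,M.round(3).tolist(),bot.get_state()['ee_pos'],bot.get_state()['time'])
E
```

```text
[-16.02558241 -18.0035826   -2.6586068 ] [[-1.0, -0.006, 0.0], [-0.006, 1.0, 0.0], [-0.0, 0.0, -1.0]] [348.59955649 369.010966   223.41771859] 1.3167
```

To row units: -18 cm / 60 = -0.3, -16 cm / 60 = -0.2667.

>>> {"method": "drive_tool", "body": {
  "series": [
    [[-0.2667,-0.3,-0.045],[0,0,0],1],
    [[-0.2667,-0.3,-0.045],[0,0,0],1],
    [[-0.2667,-0.3,-0.045],[0,0,0],1],
    [[-0.2667,-0.3,-0.045],[0,0,0],1],
    [[-0.2667,-0.3,-0.045],[0,0,0],1]
  ]
}}

```text
time: 1.73
ee_pos: [486.7, 214.1, 246.8]
tool_rot: [0.0, -0.001, 1.0, 0.0]
force: [0.6, 0.8, -0.4]
grip_width: 85.5
grip_force: 0.0
```

>>> {"method": "drive_tool", "body": {
  "series": [
    [[0,0,0],[0,0,0],1],
    [[0,0,0],[0,0,0],1]
  ]
}}

```text
time: 1.9
ee_pos: [486.9, 214.1, 246.2]
tool_rot: [-0.0, 0.001, 1.0, -0.0]
force: [-0.9, -0.1, -0.5]
grip_width: 85.5
grip_force: 0.0
```

```bash
python3 - <<'E'
from h import *
s=bot.get_state();im=bot.snapshot('wrist');cv2.imwrite('pics/w1.png',im)
K,T=cam('wrist',s);print(s['time'],s['ee_pos'],s['tool_rot'],s['force'])
for n,z in [('station',110),('lock',140),('cassette',120),('catch_left_tab',146),('catch_right_tab',146)]:
    for d in bot.trace(n,'wrist')[:3]:
        p=np.argwhere(d['pixels'])[:,::-1]
        print(n,round(d['score'],2),np.round(d['extent']),cv2.minAreaRect(back(p,z,K,T)[:,:2].astype(np.float32)))
# colour blobs
hsv=cv2.cvtColor(im,cv2.COLOR_BGR2HSV)
for n,lo,hi in [('or',(5,120,80),(20,255,255)),('gr',(45,80,40),(85,255,255))]:
    m=cv2.inRange(hsv,lo,hi);nn,l,st,c=cv2.connectedComponentsWithStats(m)
    for i in range(1,nn):
        if st[i,4]>150: print(n,st[i],c[i].round(1))
E
```

```text
1.9 [486.91842069 214.14370114 246.16537658] [-8.68510870e-05  9.38767134e-04  9.99999555e-01 -3.92891570e-05] [-0.85375112 -0.05975773 -0.47701439]
station 0.83 [297. 264. 292. 374.] ((541.4923095703125, 193.21109008789062), (199.67906188964844, 308.2966613769531), 88.67864227294922)
station 0.47 [299. 233.  89.  79.] ((497.3045959472656, 194.46725463867188), (66.5981216430664, 57.709014892578125), 89.08775329589844)
lock 0.63 [294. 304.  36.  90.] ((545.6492919921875, 194.36114501953125), (25.111238479614258, 71.83322143554688), 85.50576782226562)
cassette 0.96 [298. 230.  90.  80.] ((494.92889404296875, 195.3788604736328), (65.0659408569336, 57.11865234375), 88.91481018066406)
cassette 0.94 [355.  23.  94.  46.] ((356.586181640625, 234.6892547607422), (59.650970458984375, 25.652244567871094), 89.908203125)
cassette 0.85 [ 70. 112. 139. 107.] ((415.7862548828125, 41.87578582763672), (72.57463073730469, 70.57884216308594), 62.419124603271484)
catch_left_tab 0.91 [333. 239.  17.  47.] ((493.91412353515625, 220.18881225585938), (10.742963790893555, 33.66609573364258), 86.72599792480469)
catch_left_tab 0.81 [ 36. 148.  62.  26.] ((431.7499694824219, 32.84489059448242), (39.65946960449219, 14.07535171508789), 79.99589538574219)
catch_right_tab 0.85 [379.  15.  43.  29.] ((357.843017578125, 247.04580688476562), (26.080305099487305, 14.76612663269043), 89.90821838378906)
catch_right_tab 0.81 [64. 81. 84. 30.] ((395.80377197265625, 56.97325134277344), (18.05719757080078, 48.97528076171875), 7.1884355545043945)
catch_right_tab 0.68 [258. 240.  22.  45.] ((493.54351806640625, 172.05751037597656), (10.707332611083984, 32.80647659301758), 87.97012329101562)
or [ 277  261   35   91 2630] [295.2 307.2]
gr [358   0  45  28 690] [376.4   9.6]
gr [324 215  18  51 684] [332.  238.7]
gr [253 216  16  48 676] [260.1 238.3]
```

View pics/w1.png

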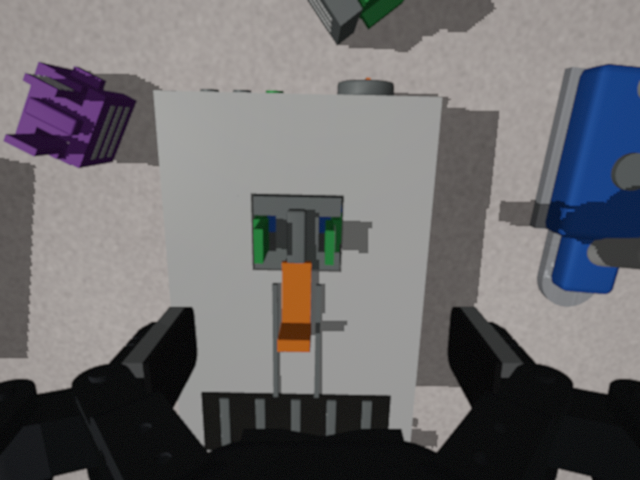

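The wrist view shows the seated cassette: the well corners are at (252,195), (343,196), (341,270) and (252,270). The green tabs are at (260,240) and (332,240), and the lock is at (295,307) with its fin end near row 350.

```bash
python3 - <<'E'
from h import *
s=bot.get_state();K,T=cam('wrist',s)
im=cv2.imread('pics/w1.png')
print('well',back([(252,195),(343,196),(341,270),(252,270)],110,K,T).round(1)[:,:2].tolist())
print('front',back([(157,92),(440,97)],110,K,T).round(1)[:,:2].tolist())
print('sides',back([(157,92),(188,385),(440,97),(415,393)],110,K,T).round(1)[:,:2].tolist())
c=np.array([543,193.5]);yaw=-.015
c0=lambda x,y,z:[c[0]+x*np.cos(yaw)-y*np.sin(yaw),c[1]+x*np.sin(yaw)+y*np.cos(yaw),z]
for q in (0,5): print(q,'fin top',proj([c0(a+q,b,146) for a,b in[(15,-12),(25,-12),(25,12),(15,12)]],K,T).round().tolist(),'base',proj([c0(15+q,-12,118),c0(15+q,12,118)],K,T).round().tolist(),'tongue tip',proj([c0(-34+q,-11,118),c0(-34+q,11,118)],K,T).round().tolist())
print('tabtops L,R',proj([c0(-50+a,b,146) for b in(24,-24) for a in (-12,12)],K,T).round().tolist())
g=cv2.resize(im[180:370,230:370],None,fx=4,fy=4)[:,:];cv2.imwrite('pics/w1c.png',cv2.resize(im[190:365,230:370],None,fx=3.4,fy=3.4,interpolation=2))
E
```

```text
well [[468.2, 164.7], [468.6, 231.7], [526.3, 231.2], [526.6, 162.4]]
front [[396.7, 101.9], [399.2, 297.8]]
sides [[396.7, 101.9], [628.5, 104.8], [399.2, 297.8], [635.4, 295.3]]
0 fin top [[272.0, 328.0], [272.0, 341.0], [306.0, 342.0], [306.0, 329.0]] base [[276.0, 312.0], [307.0, 312.0]] tongue tip [[277.0, 251.0], [307.0, 252.0]]
5 fin top [[272.0, 335.0], [272.0, 347.0], [306.0, 348.0], [306.0, 335.0]] base [[276.0, 318.0], [307.0, 318.0]] tongue tip [[277.0, 258.0], [307.0, 258.0]]
tabtops L,R [[325.0, 224.0], [324.0, 258.0], [253.0, 222.0], [254.0, 257.0]]
```

View pics/w1c.png

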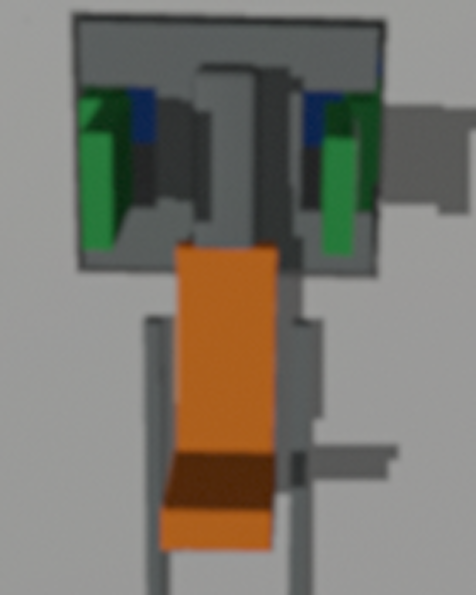

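```bash
python3 - <<'E'
from h import *
s=bot.get_state();K,T=cam('wrist',s)
P=back([(294,345.6),(329.9,247.3),(258.4,245.3)],146,K,T)[:,:2];print(P.round(1))
m=P[1:].mean(0);print('cass',m.round(1),'finvec',(P[0]-m).round(1),'tabyaw',np.arctan2(*(P[1]-P[2])[[0,1]]))
f=P[0]
print('above fin',delta([f[0],f[1],185])[0].round(2),'down to 116',delta([f[0],f[1],116])[0].round(2))
E
```

```text
[[571.3 196.6]
 [497.6 221.7]
 [496.4 173.6]]
cass [497.  197.7] finvec [74.3 -1.1] tabyaw 0.02479198498520852
above fin [-8.62 -2.07  6.14] down to 116 [-8.62 -2.07 13.04]
```

To row units: -8.5 cm / 60 = -0.1417, 6 cm / 60 = 0.1, 0.02 rad / 3.1416 = 0.0064.

>>> {"method": "drive_tool", "body": {
  "series": [
    [[-0.1417,-0.03,0.1],[0,0,0.0064],1],
    [[-0.1417,-0.03,0.1],[0,0,0.0064],1],
    [[-0.1417,-0.03,0.1],[0,0,0.0064],1],
    [[-0.1417,-0.03,0.1],[0,0,0.0064],1],
    [[-0.1417,-0.03,0.1],[0,0,0.0064],1]
  ]
}}

```text
time: 2.62
ee_pos: [570.2, 198.5, 184.9]
tool_rot: [-0.001, 0.009, 1.0, -0.0]
force: [-0.6, -0.2, 0.1]
grip_width: 85.1
grip_force: 0.0
```

```bash
python3 - <<'E'
from h import *
print(delta([571.3,196.6,116])[0].round(2), bot.get_state()['ee_pos'])
E
```

```text
[-0.13 -0.18  6.89] [570.18361235 198.46158138 184.89891669]
```

To row units: 6.7 cm / 60 = 0.1117, 5 cm / 60 = 0.0833.

>>> {"method": "drive_tool", "body": {
  "series": [
    [[-0.0017,-0.0033,0.05],[0,0,0],1],
    [[-0.0017,-0.0033,0.0833],[0,0,0],1],
    [[-0.0017,-0.0033,0.1117],[0,0,0],0.8],
    [[-0.0017,-0.0033,0.1117],[0,0,0],0.3],
    [[-0.0017,-0.0033,0.1117],[0,0,0],0.1]
  ]
}}

```text
time: 3.03
ee_pos: [570.8, 196.8, 120.4]
tool_rot: [0.0, 0.008, 1.0, 0.0]
force: [0.1, -0.0, 1.0]
grip_width: 51.5
grip_force: 0.0
```

>>> {"method": "drive_tool", "body": {
  "series": [
    [[0,0,0],[0,0,0],0.1],
    [[0,0,0],[0,0,0],0.1],
    [[0,0,0],[0,0,0],0.1],
    [[0,0,0],[0,0,0],0.1],
    [[0,0,0],[0,0,0],0.1]
  ]
}}

```text
time: 3.45
ee_pos: [571.9, 196.2, 119.9]
tool_rot: [0.0, 0.009, 1.0, 0.0]
force: [0.5, 0.7, -0.2]
grip_width: 8.4
grip_force: 0.0
```

The fingers shut to 8 mm without touching the 24 mm fin, so something is off. I'll take another look.

```bash
python3 - <<'E'
from h import *
im=bot.snapshot('scene');cv2.imwrite('pics/s2.png',cv2.resize(im[230:420,250:480],None,fx=2.5,fy=2.5,interpolation=2))
im=bot.snapshot('wrist');im2=bot.snapshot('top')
cv2.imwrite('pics/w2.png',np.vstack([im[100:,:],])) 
s=bot.get_state();print(s['grip_width'],s['grip_force'],s['ee_pos'],s['time'])
E
```

```text
8.347151982566308 0.0 [571.74884576 196.05551625 119.41176967] 3.6
```

View pics/s2.png

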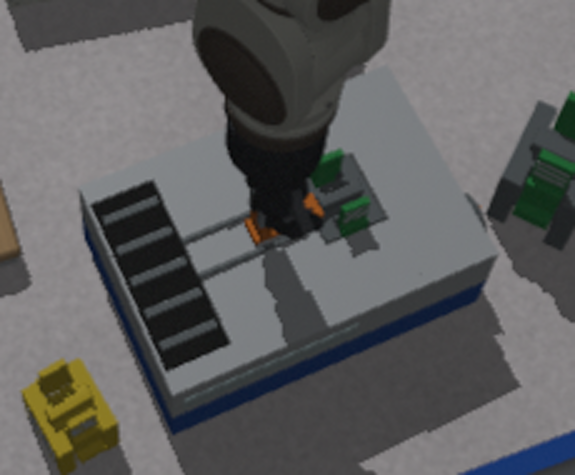

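View pics/w2.png

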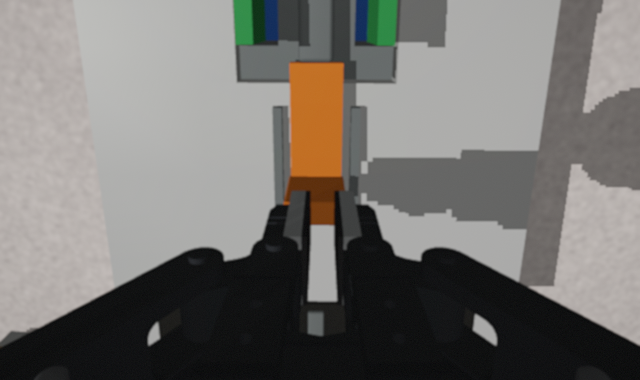

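The fingers closed just behind (+x of) the fin. In the wrist crop the fin top is at x 285–343, full-picture rows about 300–324, with the fingertips beyond it. I'll check the camera model against this.

```bash
python3 - <<'E'
from h import *
s=bot.get_state();K,T=cam('wrist',s);p=s['ee_pos']
print(K.round(1).tolist(),'tip',proj([p,p+[0,0,18.7],p+[-11,5,0],p+[-11,-5,0],p+[11,5,0]],K,T).round())
print('finfront',back([(285,300),(343,300)],146,K,T).round(1),'base',back([(288,277),(343,277)],118,K,T).round(1))
print('tongue tip',back([(290,163),(343,162)],118,K,T).round(1),'well',back([(238,182),(395,182)],110,K,T).round(1))
im=bot.snapshot('wrist')
for n in['lock','cassette','catch_left','catch_right']:
  for d in bot.trace(n,'wrist')[:2]: print(n,d['score'],d['extent'])
for n,c in[('lock','scene'),('lock','top')]:
  bot.snapshot(c)
  for d in bot.trace(n,c)[:2]: print(c,n,d['score'],d['extent'])
K,T=cam('scene');f=lambda x,z:proj([[x,196,z]],K,T).round(1).tolist()
print('scene fin 571/550',f(571,146),f(550,146),f(530,118),'tip',proj([p],K,T).round(1))
E
```

```text
[[421.9, 0.0, 322.0], [0.0, 421.9, 241.0], [0.0, 0.0, 1.0]] tip [[323. 284.]
 [324. 301.]
 [335. 259.]
 [311. 260.]
 [335. 307.]]
finfront [[567.7 181.7 146. ]
 [568.1 203.3 146. ]] base [[568.9 180.6 118. ]
 [569.3 204.7 118. ]]
tongue tip [[519.8 183.4 118. ]
 [519.7 204.9 118. ]] well [[528.1 160.1 110. ]
 [529.3 227.6 110. ]]
lock 0.77 [313.4, 243.1, 60.3, 164.5]
cassette 0.65 [20.6, 25.2, 41.3, 49.7]
cassette 0.55 [316.5, 107.3, 169.0, 149.5]
catch_left 0.88 [379.4, 108.3, 35.5, 74.8]
catch_right 0.95 [245.9, 107.4, 38.2, 74.2]
scene lock 0.74 [455.8, 436.1, 116.9, 73.2]
scene lock 0.7 [363.8, 317.6, 28.7, 20.3]
scene fin 571/550 [[357.0, 315.2]] [[366.0, 311.2]] [[373.5, 313.0]] tip [[356.  320.6]]
```

```bash
python3 - <<'E'
from h import *
s=bot.get_state();p=s['ee_pos']
out=[]
for c,(x0,y0,w,h),f in [('scene',(325,280,80,60),5),('wrist',(240,220,160,120),2.5),('top',(220,200,60,70),5)]:
    im=bot.snapshot(c);K,T=cam(c,s)
    g=cv2.resize(im[y0:y0+h,x0:x0+w],None,fx=f,fy=f,interpolation=2)
    for P,col in [(p,(0,0,255)),(p+[0,0,26],(255,0,255)),([571,195,146],(255,255,0)),([497,197.7,146],(0,255,255))]:
        q=(proj([P],K,T)[0]-[x0,y0])*f;cv2.circle(g,tuple(int(v) for v in q),3,col,-1)
    out.append(g)
C=np.zeros((600,800,3),np.uint8)
C[:300,:400]=out[0];C[300:600,:400]=out[1];C[:350,450:750]=out[2]
cv2.imwrite('pics/c3.png',C)
E
```

```text
(no output)
```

View pics/c3.png

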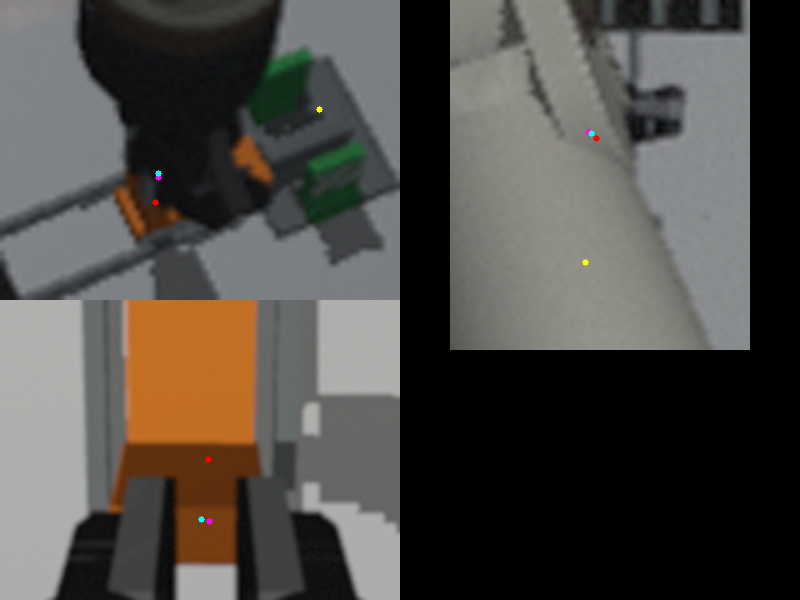

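The overlay shows the finger ends above the fin top: at wrist row 292 they sit about 30 mm behind the stated TCP. The same holds for the open fingers in the first wrist view. I'll open, go lower in small steps while watching the force, and close again.

>>> {"method": "drive_tool", "body": {
  "series": [
    [[0,0,-0.0083],[0,0,0],0.8],
    [[0,0,-0.0083],[0,0,0],0.8],
    [[0,0,-0.0083],[0,0,0],0.8],
    [[0,0,-0.0083],[0,0,0],0.8],
    [[0,0,-0.0083],[0,0,0],0.8]
  ]
}}

```text
time: 4.62
ee_pos: [571.7, 196.1, 124.3]
tool_rot: [-0.0, 0.009, 1.0, 0.0]
force: [0.1, 0.3, -0.2]
grip_width: 68.0
grip_force: 0.0
```

To row units: 1.7 cm / 60 = 0.0283, 1.2 cm / 60 = 0.02.

>>> {"method": "drive_tool", "body": {
  "series": [
    [[0,0,0],[0,0,0],0.8],
    [[0,0,0.01],[0,0,0],0.8],
    [[0,0,0.02],[0,0,0],0.8],
    [[0,0,0.0283],[0,0,0],0.8],
    [[0,0,0.0283],[0,0,0],0.8]
  ]
}}

```text
time: 5.03
ee_pos: [571.0, 195.8, 105.5]
tool_rot: [-0.001, 0.009, 1.0, -0.0]
force: [-0.5, 0.1, -0.6]
grip_width: 68.6
grip_force: 0.0
```

>>> {"method": "drive_tool", "body": {
  "series": [
    [[0,0,0],[0,0,0],0.1],
    [[0,0,0],[0,0,0],0.1],
    [[0,0,0],[0,0,0],0.1],
    [[0,0,0],[0,0,0],0.1],
    [[0,0,0],[0,0,0],0.1]
  ]
}}

```text
time: 5.45
ee_pos: [572.1, 193.8, 108.3]
tool_rot: [0.001, 0.01, 1.0, -0.002]
force: [-0.9, -12.2, 5.5]
grip_width: 21.1
grip_force: 58.5
```

It has now gripped the fin (58 N), so I'll slide the lock back.

To row units: -2.4 cm / 60 = -0.04, -2 cm / 60 = -0.0333.

>>> {"method": "drive_tool", "body": {
  "series": [
    [[-0.0083,-0.0033,0],[0,0,0],0.1],
    [[-0.0167,-0.0033,0],[0,0,0],0.1],
    [[-0.025,-0.0033,0],[0,0,0],0.1],
    [[-0.0333,-0.0033,0],[0,0,0],0.1],
    [[-0.04,-0.0033,0],[0,0,0],0.1]
  ]
}}

```text
time: 5.87
ee_pos: [596.4, 193.1, 108.3]
tool_rot: [0.001, 0.009, 1.0, -0.0]
force: [-1.6, -4.4, 7.7]
grip_width: 21.2
grip_force: 59.4
```

To row units: -0.4 cm / 60 = -0.0067, -0.3 cm / 60 = -0.005.

>>> {"method": "drive_tool", "body": {
  "series": [
    [[-0.0033,0,0],[0,0,0],0.1],
    [[-0.005,0,0],[0,0,0],0.1],
    [[-0.0067,0,0],[0,0,0],0.1]
  ]
}}

```text
time: 6.12
ee_pos: [597.8, 193.0, 108.0]
tool_rot: [-0.002, 0.009, 1.0, -0.0]
force: [-18.3, -5.1, 12.3]
grip_width: 21.2
grip_force: 59.8
```

The lock reached its end stop (18 N). I'll relax, open, rise and go over the cassette.

>>> {"method": "drive_tool", "body": {
  "series": [
    [[0.0033,0,0],[0,0,0],0.8],
    [[0.0033,0,0],[0,0,0],1],
    [[0.0033,0,0],[0,0,0],1],
    [[0.0033,0,0],[0,0,0],1],
    [[0.0033,0,-0.0333],[0,0,0],1]
  ]
}}

```text
time: 6.53
ee_pos: [596.4, 193.3, 123.5]
tool_rot: [-0.003, 0.009, 1.0, -0.001]
force: [0.2, -0.4, -0.0]
grip_width: 79.6
grip_force: 0.0
```

To row units: -10 cm / 60 = -0.1667, 9 cm / 60 = 0.15.

>>> {"method": "drive_tool", "body": {
  "series": [
    [[0,0,-0.05],[0,0,0],1],
    [[0.0167,0,-0.1167],[0,0,0],1],
    [[0.0833,0,-0.1667],[0,0,0],1],
    [[0.15,0,-0.1667],[0,0,0],1],
    [[0.1667,0,-0.1667],[0,0,0],1]
  ]
}}

```text
time: 6.95
ee_pos: [495.4, 195.7, 230.4]
tool_rot: [0.002, 0.009, 1.0, 0.001]
force: [-1.3, -0.9, -1.1]
grip_width: 85.8
grip_force: 0.0
```

>>> {"method": "drive_tool", "body": {
  "series": [
    [[0,0,0],[0,0,0],1],
    [[0,0,0],[0,0,0],1]
  ]
}}

```text
time: 7.12
ee_pos: [497.6, 195.7, 228.1]
tool_rot: [0.001, 0.008, 1.0, 0.0]
force: [0.3, 0.2, 0.4]
grip_width: 85.5
grip_force: 0.0
```

```bash
python3 - <<'E'
from h import *
s=bot.get_state();im=bot.snapshot('wrist');cv2.imwrite('pics/w4.png',im)
K,T=cam('wrist',s);print(s['time'],s['ee_pos'],s['tool_rot'],s['force'])
for n in ['lock','catch_left_tab','catch_right_tab']:
    for d in bot.trace(n,'wrist')[:2]:print(n,round(d['score'],2),np.round(d['extent']))
E
```

```text
7.1167 [497.57145552 195.70923718 228.09779948] [9.34267557e-04 8.49145412e-03 9.99963442e-01 3.69130685e-04] [0.28391402 0.16461605 0.38747716]
lock 0.62 [320. 332.  36.  96.]
catch_left_tab 0.82 [360. 231.  20.  49.]
catch_left_tab 0.67 [ 40. 137.  65.  29.]
catch_right_tab 0.71 [67. 67. 90. 34.]
catch_right_tab 0.6 [281. 231.  15.  50.]
```

View pics/w4.png

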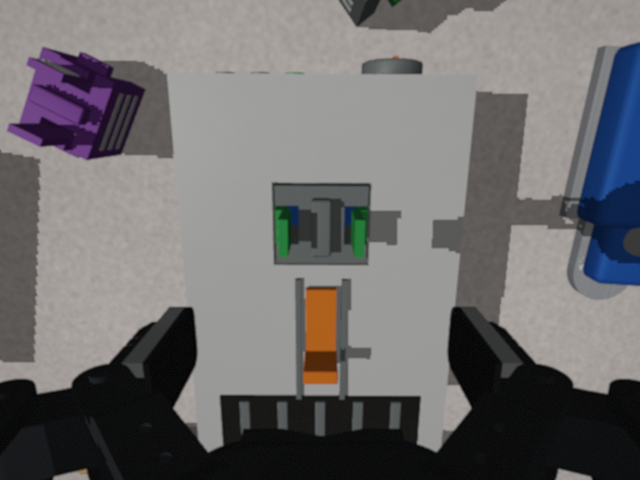

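The lock is fully back, with its tongue at (321,290) clear of the well. The tab tops are near (359,240) and (284,240), centred on the tool.

```bash
python3 - <<'E'
from h import *
s=bot.get_state();K,T=cam('wrist',s);im=cv2.imread('pics/w4.png');h=cv2.cvtColor(im,cv2.COLOR_BGR2HSV)
P=[]
for x0,x1 in [(335,385),(265,312)]:
    g=(cv2.inRange(h,(45,100,105),(85,255,255))>0);g[:, :x0]=0;g[:,x1:]=0;g[:195]=0;g[275:]=0
    p=np.argwhere(g)[:,::-1];print(len(p),p.min(0),p.max(0),p.mean(0))
    P.append(back([(p.min(0)+p.max(0))/2],146,K,T)[0])
P=np.array(P);print(P.round(1));m=P.mean(0)
print(delta([m[0],m[1],88])[0].round(2))
E
```

```text
344 [354 221] [364 256] [359.05813953 238.40697674]
416 [275 211] [287 256] [280.94230769 234.78605769]
[[499.8 217.6 146. ]
 [495.8 169.4 146. ]]
[ 0.03 -0.18 13.85]
```

To row units: 12.5 cm / 60 = 0.2083, -0.15 cm / 60 = -0.0025.

>>> {"method": "drive_tool", "body": {
  "series": [
    [[-0.0017,-0.0025,0.0583],[0,0,0],1],
    [[-0.0017,-0.0025,0.1167],[0,0,0],1],
    [[-0.0017,-0.0025,0.1667],[0,0,0],1],
    [[-0.0017,-0.0025,0.1917],[0,0,0],1],
    [[-0.0017,-0.0025,0.2083],[0,0,0],1]
  ]
}}

```text
time: 7.73
ee_pos: [497.9, 193.3, 99.0]
tool_rot: [-0.002, 0.009, 1.0, -0.001]
force: [-0.2, -0.2, -0.6]
grip_width: 85.3
grip_force: 0.0
```

To row units: 1.4 cm / 60 = 0.0233, 1.2 cm / 60 = 0.02.

>>> {"method": "drive_tool", "body": {
  "series": [
    [[0,0,0.0067],[0,0,0],1],
    [[0,0,0.0133],[0,0,0],1],
    [[0,0,0.02],[0,0,0],1],
    [[0,0,0.0233],[0,0,0],1]
  ]
}}

```text
time: 8.07
ee_pos: [499.2, 194.1, 88.9]
tool_rot: [0.001, 0.009, 1.0, 0.0]
force: [0.4, -1.2, 0.1]
grip_width: 85.0
grip_force: 0.0
```

>>> {"method": "drive_tool", "body": {
  "series": [
    [[0,0,0],[0,0,0],0.6],
    [[0,0,0],[0,0,0],0.3],
    [[0,0,0],[0,0,0],0.3],
    [[0,0,0],[0,0,0],0.3],
    [[0,0,0],[0,0,0],0.3]
  ]
}}

```text
time: 8.48
ee_pos: [499.7, 194.8, 91.3]
tool_rot: [0.002, 0.009, 1.0, 0.001]
force: [-4.5, -1.9, 8.8]
grip_width: 27.7
grip_force: 58.7
```

>>> {"method": "drive_tool", "body": {
  "series": [
    [[0,0,0],[0,0,0],0.2],
    [[0,0,0],[0,0,0],0.2],
    [[0,0,0],[0,0,0],0.2],
    [[0,0,0],[0,0,0],0.2]
  ]
}}

```text
time: 8.82
ee_pos: [499.4, 194.7, 91.3]
tool_rot: [0.002, 0.009, 1.0, 0.001]
force: [-3.7, 0.5, 16.1]
grip_width: 27.5
grip_force: 60.7
```

```bash
python3 - <<'E'
from h import *
s=bot.get_state();p=s['ee_pos'];print(s['ft_torque'],s['time'])
a=bot.snapshot('wrist')[60:330,190:460];b=bot.snapshot('scene')[270:350,330:430]
C=np.zeros((520,800,3),np.uint8);a=cv2.resize(a,(400,400),interpolation=2);b=cv2.resize(b,(400,320),interpolation=2);C[:400,:400]=a;C[:320,400:]=b
cv2.imwrite('pics/c5.png',C[:400])
E
```

```text
[ 0.23112337  0.89496865 -0.09218815] 8.8167
```

View pics/c5.png

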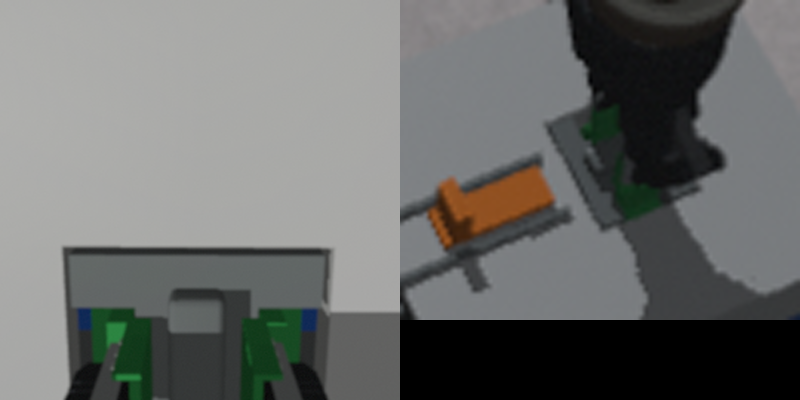

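The pads hold both tabs and have pushed the catches in. I'll lift gently.

To row units: -2.5 cm / 60 = -0.0417, -2 cm / 60 = -0.0333.

>>> {"method": "drive_tool", "body": {
  "series": [
    [[0,0,-0.0083],[0,0,0],0.2],
    [[0,0,-0.0167],[0,0,0],0.2],
    [[0,0,-0.025],[0,0,0],0.2],
    [[0,0,-0.0333],[0,0,0],0.2],
    [[0,0,-0.0417],[0,0,0],0.2]
  ]
}}

```text
time: 9.33
ee_pos: [498.6, 193.8, 113.5]
tool_rot: [-0.0, 0.009, 1.0, -0.0]
force: [-0.1, 0.1, -1.8]
grip_width: 27.0
grip_force: 59.8
```

To row units: -5 cm / 60 = -0.0833, -4 cm / 60 = -0.0667.

>>> {"method": "drive_tool", "body": {
  "series": [
    [[0,0,-0.0167],[0,0,0],0.2],
    [[0,0,-0.0333],[0,0,0],0.2],
    [[0,0,-0.05],[0,0,0],0.2],
    [[0,0,-0.0667],[0,0,0],0.2],
    [[0,0,-0.0833],[0,0,0],0.2]
  ]
}}

```text
time: 9.75
ee_pos: [498.7, 193.9, 164.6]
tool_rot: [0.0, 0.009, 1.0, 0.0]
force: [-0.7, -0.1, -2.1]
grip_width: 27.1
grip_force: 59.8
```

To row units: -3 cm / 60 = -0.05, -2 cm / 60 = -0.0333.

>>> {"method": "drive_tool", "body": {
  "series": [
    [[0,0,-0.0167],[0,0,0],0.2],
    [[0,0,-0.0333],[0,0,0],0.2],
    [[0,0,-0.05],[0,0,0],0.2],
    [[0,0,-0.05],[0,0,0],0.2],
    [[0,0,-0.05],[0,0,0],0.2]
  ]
}}

```text
time: 10.17
ee_pos: [499.0, 194.0, 193.8]
tool_rot: [0.0, 0.009, 1.0, 0.0]
force: [0.4, -1.0, -2.8]
grip_width: 27.1
grip_force: 59.8
```

```bash
python3 - <<'E'
from h import *
s=bot.get_state();im=bot.snapshot('scene')
for d in bot.trace('cassette','scene')[:4]:print('cass',round(d['score'],2),np.round(d['extent']))
print('lock',[d['extent'] for d in bot.trace('lock','scene')[:2]])
K,T=cam('scene')
print(proj([[499,194,z] for z in (80,110,140,170,200)],K,T).round().tolist())
d=bot.trace('tub','scene')
im=bot.snapshot('top');K,T=cam('top')
for d in bot.trace('tub','top')[:2]:
    p=np.argwhere(d['pixels'])[:,::-1];print('tub',d['score'],cv2.minAreaRect(back(p,70,K,T)[:,:2].astype(np.float32)),cv2.minAreaRect(back(p,35,K,T)[:,:2].astype(np.float32))[0])
E
```

```text
cass 0.95 [278. 397.  38.  51.]
cass 0.88 [370. 240.  20.  37.]
cass 0.77 [390. 298.  46.  46.]
cass 0.74 [263. 101.  31.  67.]
lock [[352.4, 322.6, 31.1, 21.6]]
[[384.0, 314.0], [386.0, 308.0], [387.0, 302.0], [388.0, 296.0], [390.0, 289.0]]
tub 0.67 ((540.4187622070312, -221.38739013671875), (163.5269775390625, 223.6018524169922), 76.74528503417969) (544.3934936523438, -225.9586181640625)
```

The cassette is out and weighs about 2.5 N. I'll carry it to the tub.

To row units: -11 cm / 60 = -0.1833, -8.5 cm / 60 = -0.1417.

>>> {"method": "drive_tool", "body": {
  "series": [
    [[-0.0033,-0.025,0],[0,0,0],0.2],
    [[-0.0067,-0.0583,0],[0,0,0],0.2],
    [[-0.0117,-0.1,0],[0,0,0],0.2],
    [[-0.0167,-0.1417,0],[0,0,0],0.2],
    [[-0.0217,-0.1833,0],[0,0,0],0.2]
  ]
}}

```text
time: 10.88
ee_pos: [509.5, 82.7, 193.0]
tool_rot: [-0.0, 0.009, 1.0, -0.0]
force: [0.7, -0.1, -2.8]
grip_width: 27.2
grip_force: 59.8
```

To row units: -12.5 cm / 60 = -0.2083, -10 cm / 60 = -0.1667.

>>> {"method": "drive_tool", "body": {
  "series": [
    [[-0.005,-0.0417,0],[0,0,0],0.2],
    [[-0.01,-0.0833,0],[0,0,0],0.2],
    [[-0.015,-0.125,0],[0,0,0],0.2],
    [[-0.02,-0.1667,0],[0,0,0],0.2],
    [[-0.025,-0.2083,0],[0,0,0],0.2]
  ]
}}

```text
time: 11.3
ee_pos: [522.3, -42.8, 193.1]
tool_rot: [-0.0, 0.009, 1.0, 0.0]
force: [0.2, -0.6, -1.9]
grip_width: 27.3
grip_force: 59.8
```

To row units: -12 cm / 60 = -0.2, -10 cm / 60 = -0.1667.

>>> {"method": "drive_tool", "body": {
  "series": [
    [[-0.005,-0.0417,0],[0,0,0],0.2],
    [[-0.01,-0.0833,0],[0,0,0],0.2],
    [[-0.015,-0.125,0],[0,0,0],0.2],
    [[-0.02,-0.1667,0],[0,0,0],0.2],
    [[-0.025,-0.2,0],[0,0,0],0.2]
  ]
}}

```text
time: 11.72
ee_pos: [535.1, -163.6, 193.0]
tool_rot: [-0.0, 0.009, 1.0, -0.0]
force: [0.4, 1.1, -3.0]
grip_width: 27.5
grip_force: 59.8
```

```bash
python3 - <<'E'
from h import *
s=bot.get_state();print(s['ee_pos'],s['time'],delta([540,-221,175])[0].round(2))
E
```

```text
[ 535.10322426 -163.55692459  192.97164841] 11.7167 [-0.6  -5.73  1.8 ]
```

To row units: -5.7 cm / 60 = -0.095, -5.2 cm / 60 = -0.0867.

>>> {"method": "drive_tool", "body": {
  "series": [
    [[-0.005,-0.0333,0],[0,0,0],0.2],
    [[-0.0083,-0.0667,0],[0,0,0],0.2],
    [[-0.01,-0.0867,0],[0,0,0],0.2],
    [[-0.01,-0.095,0],[0,0,0],0.2],
    [[-0.01,-0.095,0],[0,0,0],0.2]
  ]
}}

```text
time: 12.13
ee_pos: [540.1, -219.5, 192.9]
tool_rot: [-0.0, 0.01, 1.0, 0.0]
force: [0.2, -0.1, -3.0]
grip_width: 27.2
grip_force: 59.8
```

>>> {"method": "drive_tool", "body": {
  "series": [
    [[0,0,0],[0,0,0],0.2],
    [[0,0,0],[0,0,0],0.2],
    [[0,0,0],[0,0,0],0.2]
  ]
}}

```text
time: 12.38
ee_pos: [540.4, -218.0, 193.5]
tool_rot: [0.0, 0.008, 1.0, 0.0]
force: [-0.5, 0.0, -1.9]
grip_width: 27.2
grip_force: 59.8
```

```bash
python3 - <<'E'
from h import *
s=bot.get_state();print(s['ee_pos'],s['time'],s['grip_width'])
a=bot.snapshot('wrist');b=bot.snapshot('scene')
C=np.hstack([cv2.resize(a,(400,300)),cv2.resize(b[100:310,180:460],(400,300),interpolation=2)]);cv2.imwrite('pics/c6.png',C)
E
```

```text
[ 540.35966229 -217.98546333  193.54065079] 12.3833 27.219985229079146
```

View pics/c6.png

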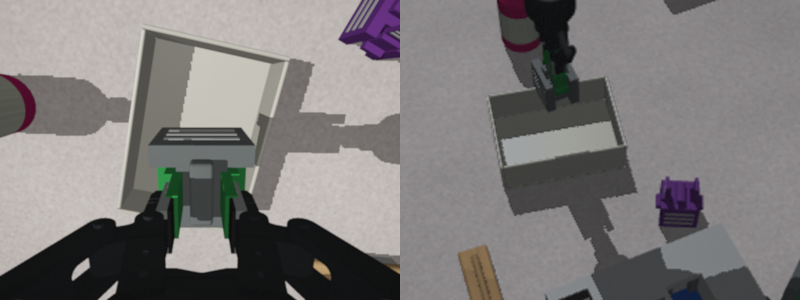

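The cassette hangs upright above the tub: at (200,160) in the wrist half and (555,80) in the scene half, with the tub, bottle and brush undisturbed. I'll hand it in.

```bash
python3 -c "
from plant import bot
print(bot.sign_off())"
```

```text
the job is handed in; nothing more can be done
None
```

I handed the job in with the lock slid back to its stop and the cassette held upright and still, catches pinched, above the middle of the tub; the hand-in returned no verdict, so I can't confirm it passed.

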